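# Build the half-shelf on a top-hat kiln's hearth

### The arm

A 7-joint arm with a two-finger parallel gripper is mounted at the origin on the work surface. World frame = base frame: x ahead of the robot, y to its left, z up, the work surface at z = 0. Lengths are in m, angles in rad, forces in N, time in s.
With the tool pointing down it reaches from about 0.425 to 0.95 m from the base axis. Payload 4.7 kg.
Tool frame: the origin (TCP) lies on the centre line of the jaws, within the pads' length; the fingertips stand robot.nose_length ahead of it and the grasp point (between the pads) lies 8 mm behind it (robot.nose_length is the distance from the TCP to the fingertips, in m); z points along the fingers, y is the line along which they close (so a half turn about z gives the same grasp; the last joint's range is limited). The gripper opens to 85 mm and grips with 20 to 120 N. Pads are 22 mm wide; open, the fingers measure 114 mm over their backs; the gripper's body (76 mm by 85 mm) begins 54 mm behind the grasp point. The pads swing forward as they close: fully open they stand 13 mm farther back than shut.
Start: joints at [-1.165, 0.469, -0.049, 1.532, 0.024, 1.141, -0.082], TCP at [0.284, 0.612, 0.242] pointing down, gripper open.
Joint ranges: [-2.59, 2.59], [-0.33, 1.99], [-1.39, 1.29], [0.1, 2.45], [-1.04, 4.18], [0.21, 1.99], [-2.66, 2.66]. Speed limits (rad/s): [2.57, 2.57, 3.14, 3.14, 3.14, 3.14, 3.14].

### API

Orientations are given as [roll, pitch, yaw] about the fixed x, y, z axes, in that order (R = Rz(yaw) Ry(pitch) Rx(roll)).
In Python, from plant import robot gives the robot as it stands. Calls block until the motion is done:
- robot.goto(position, orientation): joint-space move of the TCP to a pose.
- robot.move_straight(position, vel=0.15, attitude=None, contact_N=None): straight line of the TCP; attitude=None keeps the orientation; vel is the mean speed in m/s. With contact_N (N) it stops when the force on the tool has changed by that much, and returns True; else False.
- robot.move_joints(angles): joint-space move.
- robot.grip(opening, strength=None): opening from 0.0 (shut) to 1.0 (fully open); strength is the grip in N (None keeps the last); returns when the fingers have stopped.
- robot.sleep(seconds).
- robot.inverse_kinematics(position, orientation): joint angles nearest the present ones, or None.
- robot.sense(): the state.
- robot.grab_frame(name): name is "side" or "top"; returns a dict with "image" (400x640x3 uint8, red, green, blue), "range_z" (400x640 float32, m along the optical axis (not along the pixel's ray), 0 where there is no reading), "fx", "fy", "cx", "cy" (pixels), "R" (3x3) and "t" (3): a world point X has camera coordinates R X + t. Camera axes: x right, y down, z forward; pixel columns grow to the right and rows downward; lengths in m; the calibration is good to about 2 mm. A picture is of the moment at which its call begins.
A pose or a line that the arm cannot do raises robot.IKError and nothing moves.
- robot.close_job(): hands the job in; it is judged then, once.
The state is a dict: "t": time; "joint_pos": joint angles; "joint_velocities": joint speeds; "effort": joint torques, N m; "tcp_pos": TCP position; "tcp_rot": TCP orientation; "wrist_force": force on the tool from outside, world axes, zero at the start; "torque": the same for the moment, N m; "opening": opening from 0.0 (shut) to 1.0 (fully open); "gripper_force": force on a finger pad.
Only numpy, scipy, OpenCV 4.12 (cv2) and the standard library are available. Lean on these libraries where they do the work, as an engineer would, in place of code of your own. Each camera call takes 0.05 s, during which the arm holds its last target. There are 200 camera calls.

### The job

Pack the kiln: stand the two tall props, one on each bare patch of the white batt (either way round), with the cone pack on the batt midway between them and its row of cones in line with the props. Then lay the long narrow shelf strip level across both props, centred over them with an even overhang, and stand the jar upright on the middle of the strip. Set each piece down without dropping it, and leave the bowl already on the batt and the short prop where they are.

Things in the scene. Friction and masses are not known exactly. Their poses are not given: they have to be found in the camera images.
- hearth: round base of a top-hat kiln, fixed: steel tray 350 mm across and 12 mm high (with three small lugs at its rim, 22 mm high), firebrick hearth 320 mm across up to z = 44 mm, and on it, on stubs, a round batt 280 mm across with white kiln wash, whose flat top lies 70 mm above the bench. Origin: centre of the underside, on the bench; z up. The patches lie on its +x half, the bowl on its -x half. It may stand turned any way.
- mark_1: bare brown patch, 46 mm square, in the white wash of the batt, where a prop is to stand; flat, no height. Origin: its centre, on the batt's top. About 160 mm (145 to 175) from the other patch.
- mark_2: the other bare brown patch, just the same.
- square_prop: tall kiln prop, buff, 38 mm square, 75 mm tall, upright on the bench, about 210 g. Origin: centre of the underside; x and y across its flat sides, z up.
- round_prop: tall kiln prop, cream, round, 40 mm across, 75 mm tall, upright on the bench, about 180 g. Origin: centre of the underside; z up.
- short_prop: bystander: short red-brown prop, 38 mm square, only 45 mm tall, upright on the bench. Origin: centre of the underside. To be left alone.
- cone_pack: cone pack, about 50 g: a grey clay bar 70 mm long (its y axis), 22 mm wide (its x axis) and 14 mm tall, with three small white, pink and green cones standing on it in a row along y, their tips 44 mm above the underside. The cones are slimmer (11 mm) than the bar, so fingers can grip the bar's long sides from above with the cones between them. Origin: centre of the bar's underside; z up.
- jar: small round pinkish bisque jar, 70 mm tall, about 140 g: foot 42 mm across, straight body 54 mm across from 12 to 48 mm height, neck 39 mm at 60 mm, rim 45 mm. Upright on the bench. Origin: centre of the underside; z up.
- strip: narrow kiln shelf strip lying flat on the bench, buff with a white washed top: 230 mm long (its y axis), 60 mm wide (its x axis), 13 mm thick, about 380 g. Origin: centre of the underside; z up. Grip it across its width at the middle.
- bowl: bystander: pinkish bisque bowl, 90 mm across the rim, 50 mm tall, standing on the batt, its centre 110 mm or more from the line between the patches. Origin: centre of the underside. To be left alone.
There are look-alikes about, which are no part of the job. Several things look just like the strip: the one meant starts farthest from the robot's base.

How it is judged:
By the outcome, as a careful person would: the job done as asked, in the order asked, and still so for the second after the job is handed in, with the robot touching nothing.
It also fails if it takes over 141 s, if anything falls off the work surface, if the arm or the gripper's body presses on something with over 40 N, if the wrist force passes 120 N, or if a joint passes its speed limit or range.

## Working session

There is one attempt and no reset: what is moved stays moved. The work goes in short steps, each a Python script; the robot and the scene stay as the last script left them, time stands still between calls to the robot, and variables do not carry over. Pictures are saved under pics/ and viewed, at most 14 in all, crops included, and the job is handed in when it is done.

```bash
mkdir -p pics; ls; python3 - <<'E'
from plant import robot
import cv2,numpy as np
print(robot.nose_length, robot.sense())
for n in ("top","side"):
    f=robot.grab_frame(n); cv2.imwrite(f"pics/{n}0.png",f["image"][...,::-1]); np.savez(f"{n}0.npz",**f)
    print(n,f["fx"],f["cx"],f["cy"],f["R"],f["t"], -f["R"].T@f["t"])
E
```

```text
pics
0.011 {'t': 0.0, 'joint_pos': array([-1.16493017,  0.46945112, -0.04860494,  1.53370055,  0.02409993,
        1.14100503, -0.0822926 ]), 'joint_velocities': array([-0.00149786,  0.00075113, -0.00215506,  0.00055239, -0.00025868,
       -0.00075754,  0.00016953]), 'effort': array([ 1.23222260e-03, -5.10311651e+01, -4.59866622e-02, -2.37705410e+01,
        1.06739852e-02,  7.87428115e-03,  1.77251877e-05]), 'tcp_pos': array([0.28405373, 0.6116949 , 0.24125211]), 'tcp_rot': array([-3.13961550e+00,  6.87671227e-05,  2.70687462e+00]), 'wrist_force': array([0.0733025 , 0.89961048, 0.00091513]), 'torque': array([ 0.0279037 ,  0.02649447, -0.04249625]), 'gripper_force': 0.0, 'opening': 0.9981016794240186}
top 512.8211168223443 319.7995764628439 195.24815621695063 [[ 1.64101384e-04 -9.99928594e-01  1.19490847e-02]
 [-9.94991558e-01 -1.35768465e-03 -9.99497656e-02]
 [ 9.99588517e-02 -1.18728365e-02 -9.94920732e-01]] [0.00225825 0.47133495 1.420837  ] [0.32694869 0.01976738 1.46070302]
side 390.54478439720265 318.5685541645072 203.82069970272926 [[ 0.92430929 -0.38162406  0.00392457]
 [-0.25939714 -0.63574706 -0.72700674]
 [ 0.2799383   0.67096106 -0.68661911]] [-0.42262216  0.20258908  1.00724943] [ 0.16121692 -0.70831252  0.84053895]
```

View pics/top0.png

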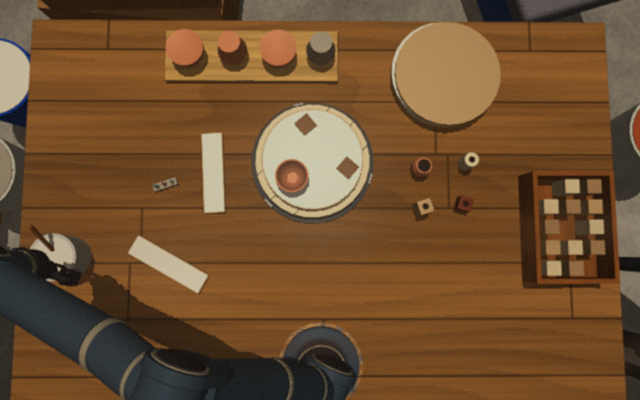

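View pics/side0.png

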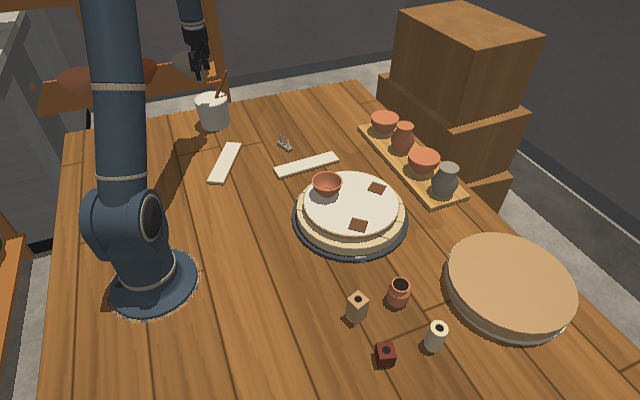

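The top view shows the patches at (305,124) and (347,167), the bowl at (292,176) and the far strip at (213,172). The cone pack is at (165,184), the jar at (422,167), the square prop at (425,207), the round prop at (471,160) and the short prop at (464,204).

```bash
cat > vis.py <<'E'
import numpy as np,cv2
def cloud(f):
    v,u=np.mgrid[0:400,0:640]; d=f["range_z"].astype(float)
    c=np.stack([(u-f["cx"])/f["fx"]*d,(v-f["cy"])/f["fy"]*d,d],-1)
    P=(c-f["t"])@f["R"]; P[d<=0]=np.nan; return P
def plane(f,uv,z):
    uv=np.atleast_2d(uv).astype(float)
    r=np.c_[(uv[:,0]-f["cx"])/f["fx"],(uv[:,1]-f["cy"])/f["fy"],np.ones(len(uv))]@f["R"]
    o=-f["R"].T@f["t"]; return (o+r*((z-o[2])/r[:,2])[:,None])[:,:2]
def proj(f,X):
    c=np.atleast_2d(X)@f["R"].T+f["t"]; return np.c_[f["fx"]*c[:,0]/c[:,2]+f["cx"],f["fy"]*c[:,1]/c[:,2]+f["cy"]]
def rect(P):  # min-area rect in mm: centre, long, short, yaw of the long axis
    (c,s,a)=cv2.minAreaRect((P[:,:2]*1000).astype(np.float32))
    if s[0]<s[1]: s=s[::-1];a+=90
    return np.round(c,1),np.round(s,1),round(a%180,1)
E
python3 - <<'E'
from vis import *
T=dict(np.load("top0.npz"));S=dict(np.load("side0.npz"))
boxes=dict(sq=(425,207,.075),rd=(471,160,.075),short=(464,204,.045),jar=(422,167,.07),cone=(165,184,.014),strip=(213,172,.013),strip2=(168,264,.013))
PT,PS=cloud(T),cloud(S)
for n,(u,v,h) in boxes.items():
    c=plane(T,(u,v),h)[0]; r=.14 if 'strip' in n else .04
    for nm,P in(("top",PT),("side",PS)):
        q=P[np.isfinite(P[...,0])]; q=q[np.linalg.norm(q[:,:2]-c,axis=1)<r]
        zt=q[q[:,2]>h-.006] if len(q) else q
        if len(zt)>3: print(n,nm,c.round(3),len(zt),rect(zt),"z",np.percentile(zt[:,2],[5,50,95]).round(4))
# patches: brown within white batt
for nm,f in(("top",T),("side",S)):
    P=cloud(f); hsv=cv2.cvtColor(f["image"],cv2.COLOR_RGB2HSV)
    m=((hsv[...,1]>70)&(abs(P[...,2]-.07)<.008)).astype(np.uint8)
    m=cv2.morphologyEx(m,cv2.MORPH_OPEN,np.ones((3,3)))
    k,l,st,ce=cv2.connectedComponentsWithStats(m)
    for i in range(1,k):
        if st[i,4]>40:
            vu=np.argwhere(l==i)[:,::-1]; X=plane(f,vu,.07); print(nm,"patch",ce[i].round(1),st[i,4],X.mean(0).round(4),rect(X))
    # batt/bowl
    q=P[(P[...,2]>.062)&(P[...,2]<.078)]; q=q[np.linalg.norm(q[:,:2]-[.73,.03],axis=1)<.2]
    print(nm,"batt",cv2.minEnclosingCircle((q[:,:2]*1000).astype(np.float32)),np.median(q[:,2]))
    q=P[(P[...,2]>.085)&(P[...,2]<.13)]; q=q[np.linalg.norm(q[:,:2]-[.73,.03],axis=1)<.17]
    print(nm,"bowl",cv2.minEnclosingCircle((q[:,:2]*1000).astype(np.float32)),np.percentile(q[:,2],99))
a=cv2.resize(T["image"][130:250,380:500],(480,480),interpolation=2); b=cv2.resize(T["image"][130:230,140:240],(400,480)[::-1] and (320,320),interpolation=2)
o=np.zeros((480,800,3),np.uint8);o[:,:480]=a;o[:320,480:]=b;cv2.imwrite("pics/crop.png",o[...,::-1])
E
```

```text
sq top [ 0.434 -0.283] 190 (array([ 436.6, -282.1]), array([39.6, 36.9]), 108.2) z [0.0701 0.074  0.0789]
sq side [ 0.434 -0.283] 265 (array([ 435.7, -284.3]), array([39.5, 39.1]), 106.9) z [0.0719 0.0755 0.0775]
rd top [ 0.564 -0.412] 162 (array([ 565.2, -411.2]), array([39.7, 38.2]), 86.7) z [0.0699 0.0741 0.0793]
rd side [ 0.564 -0.412] 269 (array([ 564.3, -414.2]), array([38.4, 38.1]), 157.5) z [0.0714 0.0752 0.0778]
short top [ 0.445 -0.398] 183 (array([ 447.2, -400.8]), array([40.5, 38.6]), 72.9) z [0.0404 0.0447 0.0499]
short side [ 0.445 -0.398] 325 (array([ 445.2, -402.4]), array([39.9, 38.6]), 75.3) z [0.0427 0.0453 0.0478]
jar top [ 0.545 -0.278] 191 (array([ 549.6, -281.9]), array([42.5, 41.1]), 67.0) z [0.0652 0.0695 0.0745]
jar side [ 0.545 -0.278] 241 (array([ 548.7, -282.7]), array([42. , 41.8]), 68.9) z [0.0675 0.0707 0.0725]
cone top [0.504 0.441] 187 (array([503.3, 443.2]), array([68.6, 22.6]), 109.9) z [0.0088 0.0159 0.0398]
cone side [0.504 0.441] 111 (array([500.4, 438.4]), array([70.2, 27.6]), 121.0) z [0.0091 0.0171 0.0425]
strip top [0.538 0.306] 2149 (array(
[... 2195 characters left out ...]
ray([65.4, 24.2]), 157.9)
side patch [424.9 156.1] 257 [0.8886 0.1245] (array([892.3, 126.2]), array([77.4, 75.1]), 57.2)
side patch [423.3 165.6] 91 [0.855  0.0829] (array([857.4,  81.7]), array([76.7, 29. ]), 149.1)
side patch [376.5 187.9] 141 [0.6631 0.0435] (array([663.1,  43.3]), array([44.9, 43.9]), 129.2)
side patch [357.8 224.7] 199 [ 0.5426 -0.0722] (array([542.4, -72.1]), array([45.2, 44.6]), 138.6)
side patch [357.6 300.5] 260 [ 0.4353 -0.2852] (array([ 435.5, -284.9]), array([43.7, 43.6]), 107.5)
side batt ((729.8770751953125, 30.171039581298828), 199.9135284423828) 0.07116295691690723
side bowl ((875.8472900390625, -0.0051326751708984375), 33.26880645751953) 0.12184442021652976
```

View pics/crop.png

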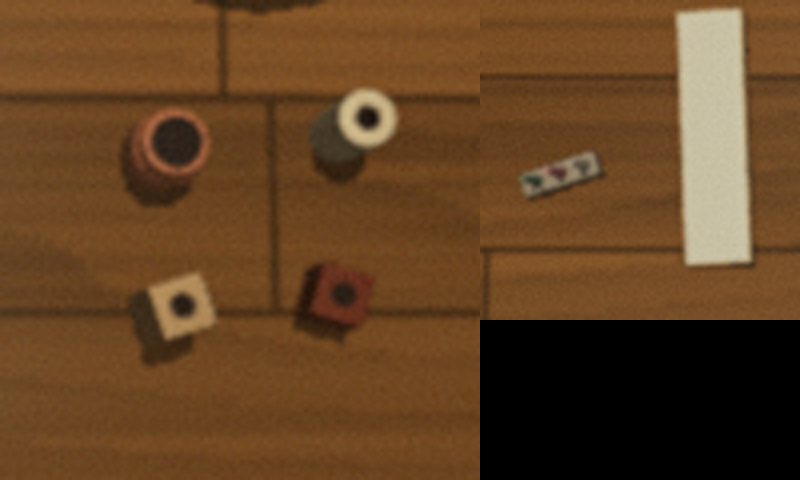

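```bash
cat > act.py <<'E'
from plant import robot
import numpy as np
Z=0.30
def yaw_for(p,jaw):  # jaw: direction of closing line (deg); best of the two half turns
    q0=np.array(robot.sense()["joint_pos"]); best=None
    for k in (0,180):
        y=np.deg2rad((jaw-90+k+180)%360-180); q=robot.inverse_kinematics(p,[np.pi,0,y])
        if q is None: continue
        c=np.abs(np.array(q)-q0).max()
        if best is None or c<best[0]: best=(c,y)
    return best[1]
def above(xy,jaw,z=Z):
    p=[*xy,z]; robot.goto(p,[np.pi,0,yaw_for(p,jaw)])
def to_z(z,vel=.15,c=None):
    p=robot.sense()["tcp_pos"]; return robot.move_straight([p[0],p[1],z],vel=vel,contact_N=c)
def line(xy,z,vel=.15,c=None): return robot.move_straight([*xy,z],vel=vel,contact_N=c)
def st(m=""):
    s=robot.sense(); print(m,"t",round(s["t"],1),"tcp",s["tcp_pos"].round(4),"rot",s["tcp_rot"].round(3),"F",s["wrist_force"].round(1),"open",round(s["opening"],3),"gf",round(s["gripper_force"],1),flush=True)
E
python3 - <<'E'
from vis import *
T=dict(np.load("top0.npz"));S=dict(np.load("side0.npz"))
for nm,f in(("top",T),("side",S)):
    P=cloud(f); hsv=cv2.cvtColor(f["image"],cv2.COLOR_RGB2HSV)
    for n,c,r,zc,sm in(("strip",[.538,.306],.13,.013,60),("cone",[.503,.442],.05,.014,60)):
        m=((hsv[...,1]<100)&(np.linalg.norm(P[...,:2]-c,axis=-1)<r)&(hsv[...,2]>90)).astype(np.uint8)
        k,l,s,ce=cv2.connectedComponentsWithStats(m); i=1+np.argmax(s[1:,4]); X=plane(f,np.argwhere(l==i)[:,::-1],zc)
        print(nm,n,rect(X),X.mean(0).round(4))
    q=P[(P[...,2]>.112)&(P[...,2]<.13)]; q=q[np.linalg.norm(q[:,:2]-[.51,.08],axis=1)<.08]; print("bowl",rect(q))
E
python3 - <<'E'
from act import *
c=(.436,-.283)
st(); above(c,17.5,.2); st("above")
to_z(.05,.15); st("low"); robot.grip(0.0,60); st("grip"); to_z(.12); st("up")
E
```

```text
top strip (array([538.5, 307.4]), array([227.2,  58.5]), 3.1) [0.5373 0.3072]
top cone (array([504. , 441.4]), array([68.3, 20.9]), 108.9) [0.5038 0.4395]
bowl (array([515.6,  79.8]), array([85.8, 84.9]), 179.4)
side strip (array([536.8, 302.5]), array([230.2,  70.9]), 3.2) [0.5342 0.3039]
side cone (array([505. , 456.4]), array([102.2,  43.9]), 108.1) [0.5051 0.4473]
bowl (array([513.7,  77.6]), array([88.5, 87.1]), 37.8)
 t 0.1 tcp [0.2841 0.6118 0.2414] rot [-3.14   0.     2.707] F [ 0.2  0.1 -0.1] open 1.001 gf 0.0
above t 3.3 tcp [ 0.4366 -0.2823  0.1999] rot [ 3.142 -0.     1.878] F [-0.6  0.6  0.6] open 1.0 gf 0.0
low t 4.4 tcp [ 0.4371 -0.2828  0.0507] rot [3.141e+00 1.000e-03 1.876e+00] F [-0.2 -1.1 -0.3] open 1.002 gf 0.0
grip t 4.9 tcp [ 0.4368 -0.2823  0.0505] rot [ 3.141 -0.     1.876] F [-1.1  2.1  5.2] open 0.436 gf 60.2
up t 5.5 tcp [ 0.4364 -0.2816  0.1193] rot [-3.141e+00 -1.000e-03  1.877e+00] F [-0.5  0.3 -1.6] open 0.439 gf 60.2
```

```bash
python3 - <<'E'
from act import *
A=np.array([.6635,.0435]);B=np.array([.543,-.072])
to_z(.22); above(B,43.7,.2); line(B,.135); st("pre"); print(line(B,.112,.02,4)); st("contact")
robot.grip(0.75); st("rel"); to_z(.22)
c=(.5648,-.4125); above(c,90,.2); line(c,.05); robot.grip(0,60); st("grip"); to_z(.25)
above(A,133.7,.25); line(A,.135); st("pre"); print(line(A,.112,.02,4)); st("contact")
robot.grip(0.75); st("rel"); to_z(.27)
c=(.5036,.4405); above(c,19.2,.2); st("cone")
from vis import *
for n in("top","side"):
    f=robot.grab_frame(n); cv2.imwrite(f"pics/{n}1.png",f["image"][...,::-1]); np.savez(f"{n}1.npz",**f)
    P=cloud(f)
    for nm,c in(("A",A),("B",B)):
        q=P[(abs(P[...,2]-.145)<.006)]; q=q[np.linalg.norm(q[:,:2]-c,axis=1)<.04]
        if len(q)>9: print(n,nm,rect(q))
E
```

```text
pre t 7.9 tcp [ 0.5432 -0.0734  0.1356] rot [3.141e+00 1.000e-03 2.331e+00] F [ 0.6  0.3 -0.9] open 0.44 gf 60.2
True
contact t 8.7 tcp [ 0.5429 -0.0719  0.12  ] rot [-3.141e+00 -1.000e-03  2.334e+00] F [-0.4  1.   5.1] open 0.438 gf 60.9
rel t 9.0 tcp [ 0.5419 -0.0716  0.119 ] rot [-3.140e+00 -2.000e-03  2.334e+00] F [ 1.  -0.3  0.4] open 0.751 gf 0.0
grip t 12.6 tcp [ 0.5654 -0.4131  0.0513] rot [-3.141e+00  2.000e-03  3.141e+00] F [-0.1  0.3  4.6] open 0.455 gf 59.7
pre t 16.7 tcp [0.6644 0.0432 0.1361] rot [-3.140e+00  2.000e-03 -2.379e+00] F [ 0.4  0.7 -1.6] open 0.452 gf 60.2
True
contact t 17.5 tcp [0.6634 0.0435 0.1208] rot [ 3.141 -0.    -2.379] F [ 0.1 -0.3  3.7] open 0.455 gf 60.6
rel t 17.9 tcp [0.6624 0.0436 0.1194] rot [ 3.140e+00 -2.000e-03 -2.379e+00] F [-0.   0.4 -0.2] open 0.752 gf 0.0
cone t 20.6 tcp [0.5053 0.4387 0.1999] rot [-3.141e+00 -1.000e-03 -1.239e+00] F [ 1.1  0.5 -0.6] open 0.753 gf 0.0
top A (array([664.2,  45.5]), array([39.3, 36.8]), 179.9)
top B (array([543.9, -71.7]), array([38.4, 37.2]), 134.8)
side A (array([663.1,  41.9]), array([39.6, 38.2]), 105.7)
side B (array([543.9, -73.3]), array([39.8, 37.7]), 43.4)
```

View pics/side1.png

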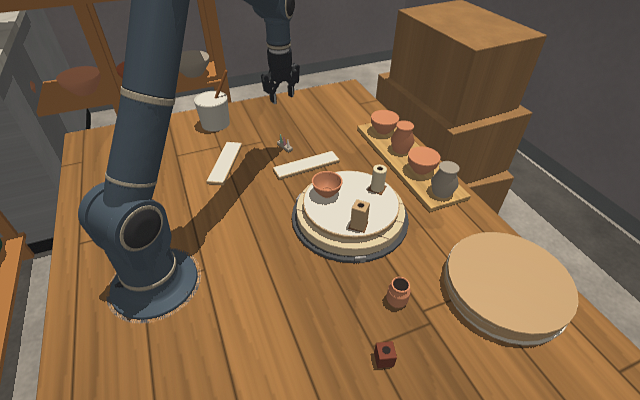

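Both props stand upright on the patches, at about (360,214) and (379,177). Next is the cone pack.

```bash
python3 - <<'E'
from act import *
c=(.5036,.4405)
robot.grip(.5); line(c,.04); print(line(c,.014,.03,3)); st("down")
to_z(robot.sense()["tcp_pos"][2]+.003,.05)
robot.grip(0,30); st("grip"); g=robot.sense()["tcp_pos"][2]; to_z(.2); st("up")
M=(.6037,-.0144)
above(M,134.15,.27); line(M,g+.085); st("pre"); print(line(M,g+.062,.02,2.5)); st("contact")
robot.grip(.5); st("rel"); to_z(.27,.1)
c=(.537,.306); above(c,93.1,.15); robot.grip(1.0); st("strip")
from vis import *
for n in("top","side"):
    f=robot.grab_frame(n); cv2.imwrite(f"pics/{n}2.png",f["image"][...,::-1]); np.savez(f"{n}2.npz",**f)
T,S=[cv2.imread(f"pics/{n}2.png") for n in("top","side")]
o=np.hstack([cv2.resize(T[90:230,240:380],(400,400)),cv2.resize(S[140:260,285:405],(400,400))]);cv2.imwrite("pics/crop2.png",o)
E
```

```text
False
down t 23.3 tcp [0.5037 0.4406 0.0142] rot [-3.141  0.    -1.236] F [-0.8  0.2  0.5] open 0.499 gf 0.0
grip t 23.8 tcp [0.5039 0.4408 0.0175] rot [-3.141  0.    -1.236] F [-0.4  0.4  2.4] open 0.246 gf 29.7
up t 25.2 tcp [0.5034 0.4403 0.1987] rot [ 3.140e+00 -1.000e-03 -1.236e+00] F [-0.2 -0.3  0.2] open 0.245 gf 29.4
pre t 28.2 tcp [ 0.6045 -0.0144  0.1034] rot [-3.140e+00  1.000e-03 -2.371e+00] F [ 0.2 -0.7 -0.4] open 0.248 gf 29.4
True
contact t 28.9 tcp [ 0.6036 -0.0144  0.0869] rot [ 3.141 -0.    -2.371] F [-1.   0.7  3.2] open 0.248 gf 29.9
rel t 29.3 tcp [ 0.6027 -0.0144  0.086 ] rot [ 3.140e+00 -2.000e-03 -2.371e+00] F [ 0.3  0.  -0.6] open 0.499 gf 0.0
strip t 33.1 tcp [0.5371 0.3058 0.1501] rot [ 3.142  0.    -3.088] F [-0.2  0.1 -0.5] open 0.998 gf 0.0
```

View pics/crop2.png

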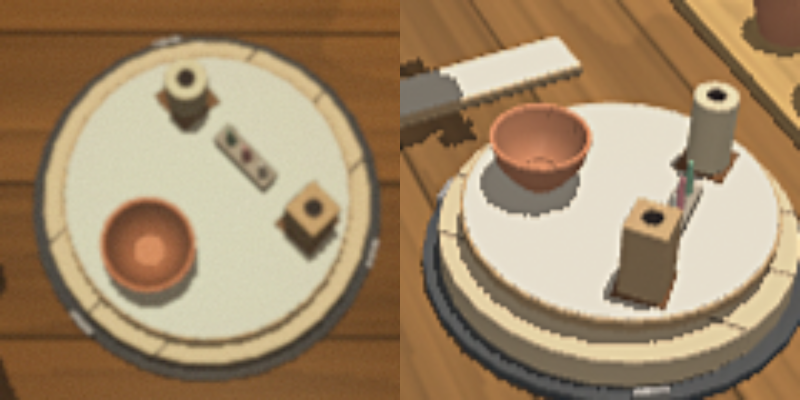

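The cone pack sits between the props and in line with them, at crop (246,156). I'll check its position numerically, then lift the strip.

```bash
python3 - <<'E'
from act import *
from vis import *
f=dict(np.load("top2.npz")); P=cloud(f)
q=P[(P[...,2]>.079)&(P[...,2]<.125)]; q=q[np.linalg.norm(q[:,:2]-[.6037,-.0144],axis=1)<.05]; print("cone",rect(q))
c=(.537,.306)
line(c,.045); print(line(c,.014,.03,4)); st("down"); 
robot.grip(0,90); st("grip"); g=robot.sense()["tcp_pos"][2]; to_z(.05,.05); st("lift"); to_z(.3); st("up")
print("g",g)
for n in("top","side"):
    f=robot.grab_frame(n); cv2.imwrite(f"pics/{n}3.png",f["image"][...,::-1]); np.savez(f"{n}3.npz",**f)
E
```

```text
cone (array([604.2, -11.4]), array([70.2, 22.2]), 44.5)
False
down t 35.2 tcp [0.5372 0.3061 0.0142] rot [ 3.141  0.    -3.088] F [ 1.  -0.1  1. ] open 1.001 gf 0.0
grip t 35.6 tcp [0.5372 0.3063 0.0152] rot [ 3.141  0.    -3.088] F [-2.4 -0.2  7.4] open 0.657 gf 93.8
lift t 36.5 tcp [0.537  0.3061 0.0498] rot [-3.141 -0.    -3.087] F [-0.   0.2 -4. ] open 0.662 gf 96.0
up t 38.3 tcp [0.5366 0.3059 0.2989] rot [-3.141e+00 -2.000e-03 -3.087e+00] F [-0.1 -0.2 -4.5] open 0.66 gf 96.1
g 0.015210869293388881
```

View pics/side3.png

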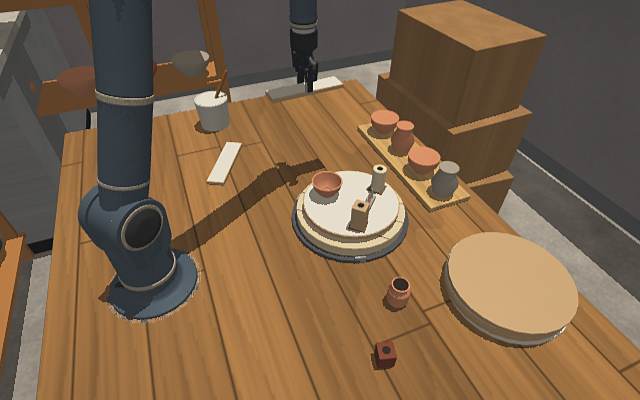

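The strip is held level, with its ends at about (268,93) and (342,82). I'll check how well it is centred in the grip.

```bash
python3 - <<'E'
from vis import *
for n in("top","side"):
    f=dict(np.load(n+"3.npz"));P=cloud(f);hsv=cv2.cvtColor(f["image"],cv2.COLOR_RGB2HSV)
    m=(P[...,2]>.285)&(P[...,2]<.312)&(np.linalg.norm(P[...,:2]-[.537,.306],axis=-1)<.13)
    q=P[m]; print(n,rect(q),q[:,2].min(),q[:,2].max())
    for lo,hi in((.42,.50),(.575,.66)):
        k=q[(q[:,0]>lo)&(q[:,0]<hi)]; print(len(k),np.median(k,axis=0).round(4),k[:,0].min(),k[:,0].max())
E
```

```text
top (array([569.5, 295.5]), array([174.7,  59.1]), 13.0) 0.2850560164514857 0.3092762570924374
16 [0.4941 0.2755 0.2954] 0.4845848211473698 0.4995860985590302
671 [0.6207 0.3031 0.2963] 0.5751081484893162 0.6523755604618325
side (array([537.1, 301.5]), array([230.6,  76.1]), 3.6) 0.28506452871249227 0.31092158842804796
374 [0.4589 0.2918 0.2977] 0.42093238992888415 0.499913809347913
299 [0.6134 0.2978 0.2974] 0.5750366169486257 0.6536184228686298
```

```bash
python3 - <<'E'
from act import *
from vis import *
M=(.6037,-.0144)
above(M,134.15,.3); line(M,.175,.12); st("pre"); print(line(M,.152,.02,4)); st("contact")
robot.grip(.85); st("rel"); to_z(.3,.12); st()
c=(.549,-.2823); above(c,90,.2); robot.grip(1.0); st("jar")
for n in("top","side"):
    f=robot.grab_frame(n); cv2.imwrite(f"pics/{n}4.png",f["image"][...,::-1]); np.savez(f"{n}4.npz",**f)
    P=cloud(f); m=(abs(P[...,2]-.158)<.007)&(np.linalg.norm(P[...,:2]-M,axis=-1)<.14); q=P[m]; print(n,rect(q),q.mean(0).round(4),np.linalg.lstsq(np.c_[q[:,:2]-M,np.ones(len(q))],q[:,2],rcond=None)[0].round(4))
T,S=[cv2.imread(f"pics/{n}4.png") for n in("top","side")]
o=np.hstack([cv2.resize(T[90:230,240:380],(400,400)),cv2.resize(S[140:260,285:405],(400,400))]);cv2.imwrite("pics/crop4.png",o)
E
```

```text
pre t 40.8 tcp [ 0.6044 -0.0144  0.176 ] rot [-3.140e+00  1.000e-03 -2.371e+00] F [ 0.2  0.  -3.7] open 0.661 gf 96.1
True
contact t 41.6 tcp [ 0.6036 -0.0144  0.1598] rot [ 3.141 -0.    -2.371] F [-0.6 -0.   4.2] open 0.661 gf 97.2
rel t 41.9 tcp [ 0.602  -0.0144  0.1579] rot [ 3.139e+00 -3.000e-03 -2.371e+00] F [-0.  -0.1 -0. ] open 0.848 gf 0.0
 t 43.2 tcp [ 0.6015 -0.0143  0.299 ] rot [ 3.137 -0.005 -2.371] F [-0.3  0.3 -0.6] open 0.852 gf 0.0
jar t 44.6 tcp [ 0.5497 -0.2812  0.2004] rot [ 3.141e+00  1.000e-03 -3.139e+00] F [ 0.4 -0.3 -0.2] open 0.998 gf 0.0
top (array([604.2, -11.9]), array([230.9,  61. ]), 44.4) [ 0.6031 -0.0123  0.1574] [-0.0009  0.0012  0.1573]
side (array([603.6, -13.1]), array([234.3,  60.5]), 44.2) [ 0.5953 -0.0227  0.1584] [-0.0051  0.0092  0.1584]
```

View pics/crop4.png

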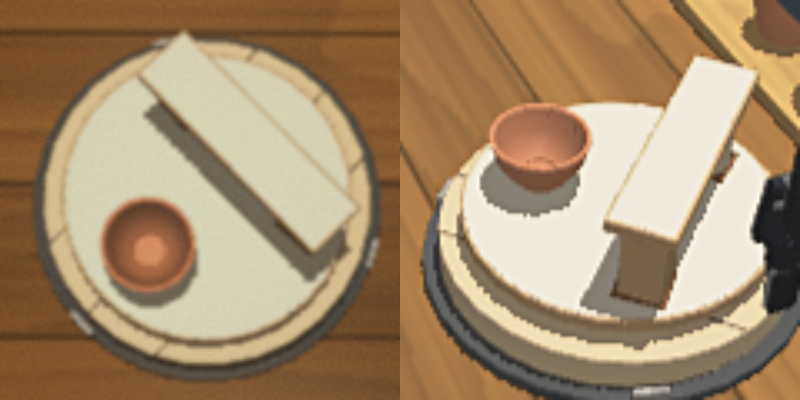

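The strip lies level and centred across both props. Now the jar.

```bash
python3 - <<'E'
from act import *
from vis import *
M=(.6038,-.0138); c=(.549,-.2823)
line(c,.1); print(line(c,.026,.1,6)); st("down"); robot.grip(0,40); st("grip"); g=robot.sense()["tcp_pos"][2]; to_z(.3); st("up")
above(M,134.15,.3); line(M,g+.173,.12); print(line(M,g+.15,.02,3)); st("contact")
robot.grip(1.0); st("rel"); to_z(.35,.12)
above((.5,.4),90,.35); st()
for n in("top","side"):
    f=robot.grab_frame(n); cv2.imwrite(f"pics/{n}5.png",f["image"][...,::-1])
    P=cloud(f); R=np.linalg.norm(P[...,:2]-M,axis=-1)
    print(n,"jar",rect(P[(abs(P[...,2]-.228)<.006)&(R<.05)]),"strip",rect(P[(abs(P[...,2]-.158)<.006)&(R<.14)]))
T,S=[cv2.imread(f"pics/{n}5.png") for n in("top","side")]
o=np.hstack([cv2.resize(T[90:230,240:380],(400,400)),cv2.resize(S[120:260,275:415],(400,400))]);cv2.imwrite("pics/crop5.png",o)
E
```

```text
False
down t 46.5 tcp [ 0.5494 -0.2827  0.0265] rot [-3.141e+00  1.000e-03  3.141e+00] F [0.8 0.2 0.4] open 1.002 gf 0.0
grip t 46.9 tcp [ 0.5496 -0.2827  0.0271] rot [-3.141e+00  2.000e-03  3.141e+00] F [-0.9  0.9  5.6] open 0.62 gf 42.1
up t 48.8 tcp [ 0.5493 -0.2825  0.2991] rot [ 3.141e+00 -2.000e-03 -3.142e+00] F [-0.1  0.2 -1.7] open 0.62 gf 42.0
True
contact t 51.7 tcp [ 0.6037 -0.0138  0.1845] rot [ 3.141 -0.    -2.371] F [-0.6 -0.5  3.6] open 0.619 gf 42.4
rel t 52.1 tcp [ 0.6027 -0.0138  0.1833] rot [ 3.140e+00 -2.000e-03 -2.371e+00] F [-0.3 -0.5 -0.2] open 1.001 gf 0.0
 t 55.2 tcp [0.5009 0.3987 0.3499] rot [-3.141  0.     3.14 ] F [ 0.7 -0.  -0.4] open 1.0 gf 0.0
top jar (array([604.2, -11.4]), array([41.8, 40.7]), 90.4) strip (array([603.7, -11.9]), array([230.1,  61.1]), 44.5)
side jar (array([602.6, -13.2]), array([43.8, 40.8]), 102.9) strip (array([603. , -13.9]), array([231.7,  60.8]), 44.1)
```

View pics/crop5.png

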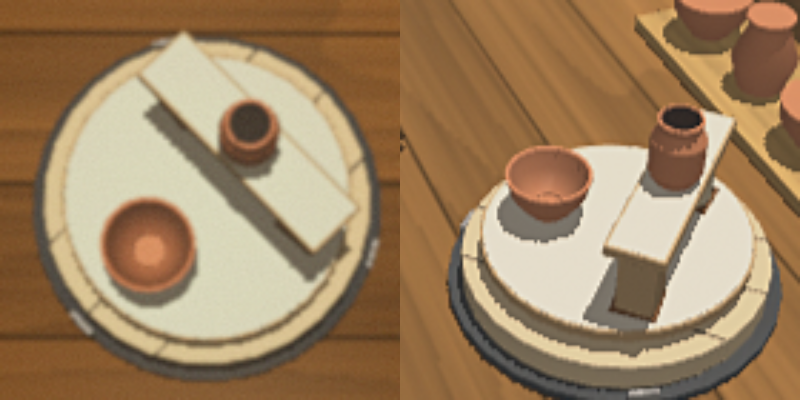

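The jar stands upright on the middle of the strip and everything is in place, so I'm handing the job in.

```bash
python3 -c "
from plant import robot
print(robot.close_job())"
```

```text
the job is handed in; nothing more can be done
None
```

The kiln is packed and handed in after about 55 s of robot time: the props are on their patches, the cone pack is between and in line with them, the strip is level and centred across them, the jar is upright on its middle, and the bowl and short prop were left alone.

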